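# Weigh a young cheese with the turner

### The arm

A 6-joint arm with a two-finger parallel gripper is mounted at the origin on the work surface. World frame = base frame: x ahead of the robot, y to its left, z up, the work surface at z = 0. Lengths are in m, angles in rad, forces in N, time in s.
With the tool pointing down it reaches from about 0.3 to 0.875 m from the base axis. Payload 6.4 kg.
Tool frame: the origin (TCP) lies on the mounting face of the last link; the fingertips stand 166 mm ahead of it and the grasp point (between the pads) lies 147 mm ahead of it (bot.grip_point_offset is the distance from the TCP to the grasp point, in m); z points along the fingers, y is the line along which they close (so a half turn about z gives the same grasp; the last joint's range is limited). The gripper opens to 88 mm and grips with 3 to 60 N. Pads are 18 mm wide; open, the fingers measure 123 mm over their backs; the gripper's body (75 mm by 187 mm) begins 45 mm behind the grasp point.
Start: joints at [0.923, 0.181, 1.607, -0, 1.354, -0.206], TCP at [0.246, 0.52, 0.405] pointing down, gripper open.
Joint ranges: [-2.99, 2.99], [-0.89, 2.07], [0.3, 2.58], [-1.14, 4.28], [0, 2.63], [-3.12, 3.12]. Speed limits (rad/s): [2.57, 2.57, 3.01, 3.14, 3.14, 3.14].

### API

Orientations are given as [roll, pitch, yaw] about the fixed x, y, z axes, in that order (R = Rz(yaw) Ry(pitch) Rx(roll)).
In Python, from rig import bot gives the robot as it stands.
- The arm moves only by the tool play_rows, never from a script. Its argument "rows" is a list that holds one entry, the list of rows, each a list of 7 numbers: the shift along the world's x, y, z each as a share of 3 cm, from -1 to 1, then the turn, a rotation vector about the world's x, y, z each as a share of 5 degrees, from -1 to 1, then the opening, from 0 (shut) to 1 (fully open). A call has 1 to 5 rows; each row shifts and turns the commanded pose from where the row before left it; what a row does not reach is not made up. A row lasts 1/10 s, in which the tool goes at most 50 mm and 8.59 degrees, less where a joint would pass 70% of its speed; a pose out of reach is approached as far as the arm can. A call with a number of a shift or a turn outside -1 to 1 is refused whole. A call with a gripper value outside its range is refused whole. The fingers move at their own pace and stop on an object; "grip_force" is the grip in N (left out, the last holds). Time passes only in rows, so rows that do not move let the fingers close. It gives the time, the measured TCP pose, the force, the opening and the grip force at its end, in the units of the state.
- bot.get_obs(): the state, without advancing time (a new reading comes with each control period).
- bot.snapshot(name): name is "scene" or "top" or "wrist"; returns the picture (384x512x3 uint8, red, green, blue); there is no depth.
- bot.camera_info(name): a dict with "fx", "fy", "cx", "cy" (pixels), "R" (3x3) and "t" (3): a world point X has camera coordinates R X + t. Camera axes: x right, y down, z forward; pixel columns grow to the right and rows downward; lengths in m; the calibration is good to about 2 mm. A picture is of the moment at which its call begins: read the wrist's pose just before it. camera_info takes no time and is no camera call; for the wrist camera it gives the pose at the moment of the call.
- bot.finish_job(): hands the job in; it is judged then, once.
The state is a dict: "clock": time; "joints": joint angles; "qd": joint speeds; "effort": joint torques, N m; "tool_pos": TCP position; "eef_rot": TCP orientation; "contact_force": force on the tool from outside, world axes, zero at the start; "ft_torque": the same for the moment, N m; "grip_width": finger opening in m; "grip_force": force on a finger pad.
Only numpy, scipy, OpenCV 4.12 (cv2) and the standard library are available. Lean on these libraries where they do the work, as an engineer would, in place of code of your own. Each camera call takes 0.05 s, during which the arm holds its last target. There are 200 camera calls.

### The job

Weigh the round flat cheese: slide the turner's blade under it, lift it off the tray, let it down (no dropping) flat and wholly on the scale's pan, and draw the blade out. Then lay the turner flat on the white board again, let go of it, and press the scale's wide print key right down and let it come up. Never touch the soft cheese with the gripper, and leave the square cheese and the other things where they are.

Things in the scene. Friction and masses are not known exactly. Their poses are not given: they have to be found in the camera images.
- round_cheese: The cheese to weigh: ivory disc, 100 mm across, 22 mm high, 0.13 to 0.19 kg, in either half of the tray. Its lower edge is rounded: underside flat over 82 mm, full width 9 mm up. Slippery: friction about 0.25 on the turner's blade and neck, 0.6 on tray and pan. Origin: centre of its underside, z up.
- square_cheese: The other cheese on the tray, ivory, square, 94 x 94 mm, 22 mm high: stays. Origin: centre of its underside.
- tray: Aluminium sheet tray, fixed, 260 mm (x) by 270 mm (y), floor top 3 mm above the table. Rims 18 mm high along its far (+x) edge (inner face at x = 127 mm) and both sides; near edge open. Origin: centre of its underside; x points away from the robot. Cheeses at x 30 to 60 mm, y about +66 or -66 mm. A pushed cheese slides till it meets the far rim, then the blade goes under.
- turner: Cranked steel turner, 0.23 kg, lying flat. Blade 112 mm (x -56 to 56) by 85 mm, 2 mm thick, front 12 mm bevelled to a 1 mm edge. A steep neck behind it rises to a level black handle 22 mm wide (y), 20 mm high, x -78 to -208, middle 58 mm above the blade's underside. Origin: centre of the blade's underside; x to the tip, z up. Rests on its blade alone; centre of mass at x about -42.
- turner_grip (a point): On the turner's handle, 95 mm behind the blade's centre and 58 mm above the blade's underside: a good place to grip across the handle from above, near the neck. Same axes as the turner.
- board: White plastic cutting board fixed to the table, 340 mm (its x) by 220 mm (its y), 12 mm thick. Origin: centre of its underside. Stands on the left or the right of the tray; the scale is on the other side.
- scale: White bench scale, fixed, 300 mm (its x) by 220 mm (its y); its housing's top is 55 mm above the table. The keys and display are on its near (-x) end; the pan covers the rest. Origin: centre of its underside on the table.
- pan (a point): Centre of the top of the scale's flat stainless pan, 200 x 200 mm, 6 mm thick, no rim, top 76 mm above the table. Same axes as the scale (x points away from the key panel).
- key_top (a point): Centre of the top of the print key: grey, 21 mm (x) by 35 mm (y), the widest key of the panel, 64.5 mm above the table when up. Moves down with the key.
- print_key (a joint): Travel of the print key in m: 0 up, 0.004 fully down; a spring lifts it. It begins to move at about 1.2 N and needs about 4 N to go fully down.
- knife: Cheese knife lying on the table between robot and tray, 270 mm long, up to 16 mm high: stays. Origin near its middle, at table height.
- label_roll: Paper label roll, 90 mm across, 50 mm high: stays. Origin: centre of its underside.
- sanitiser: Clear bottle with grey cap, 70 mm across, 190 mm high: stays. Origin: centre of its underside.
- pen_cup: Grey cup, 74 mm across, 95 mm high: stays. Origin: centre of its underside.
Things that resemble listed ones, but are neither listed nor needed, are in the scene too. What is shaped like the round_cheese but orange or red is not meant.

How it is judged:
By the outcome, as a careful person would: the job done as asked, in the order asked, and still so for the second after the job is handed in, with the robot touching nothing.
It also fails if it takes over 72 s, if anything falls off the work surface, if the arm or the gripper's body presses on something with over 40 N, if the wrist force passes 120 N, or if a joint passes its speed limit or range.

## Working session

There is one attempt and no reset: what is moved stays moved. The work goes in short steps, Python scripts to look and compute and a tool call to move; the robot and the scene stay as the last step left them, time stands still between calls to the robot, and variables do not carry over. Pictures are saved under pics/ and viewed, at most 13 in all, crops included, and the job is handed in when it is done.

Besides the shell and the picture viewer there is one more tool, called after "Emit:" as name(argument=value, ...), one argument or row to a line, values as JSON. play_rows: Moves the arm, as the interface text tells. Its arguments: {"type":"object","properties":{"rows":{"type":"array"},"grip_force":{"type":"number"}},"required":["rows"]}

```bash
ls; mkdir -p pics; python3 - <<'E'
from rig import bot
import cv2,json
for n in("top","scene"):
    im=bot.snapshot(n); cv2.imwrite(f"pics/{n}0.png",im[:,:,::-1])
    c=bot.camera_info(n); print(n,c)
print(bot.get_obs())
E
```

```text
pics
top {'fx': 349.4900718506627, 'fy': 349.4900718506627, 'cx': 257.08338205948354, 'cy': 187.38274423119333, 'R': array([[-9.36434859e-03, -9.99952973e-01, -2.52220732e-03],
       [-9.86872492e-01,  9.64848407e-03, -1.61212877e-01],
       [ 1.61229631e-01,  9.79443445e-04, -9.86916433e-01]]), 't': array([-0.00259513,  0.47397954,  1.18097269])}
scene {'fx': 407.48217410315243, 'fy': 407.48217410315243, 'cx': 258.0849980002662, 'cy': 190.38942778888983, 'R': array([[ 0.39427106,  0.91891609,  0.01198097],
       [ 0.76073677, -0.31903277, -0.56524124],
       [-0.51558695,  0.23197263, -0.82483865]]), 't': array([-0.16287127, -0.30348649,  1.71078739])}
{'clock': 0.1, 'joints': array([ 9.22705198e-01,  1.81489592e-01,  1.60784589e+00,  9.42980998e-06,
        1.35379466e+00, -2.06283266e-01]), 'qd': array([-1.20961638e-03,  8.91397843e-05, -1.07321737e-03, -6.72200088e-04,
        1.33057505e-03, -2.54941366e-04]), 'effort': array([ 1.38600029e-03, -4.34817088e+01, -3.42697406e+01,  7.04288227e-02,
        3.38848634e-02, -3.77574997e-05]), 'tool_pos': array([0.24570376, 0.51963466, 0.40391721]), 'eef_rot': array([-3.14008965e+00, -3.23923746e-04,  2.69978251e+00]), 'contact_force': array([0.3831344 , 0.70572773, 0.60938045]), 'ft_torque': array([ 0.04331332, -0.00649594, -0.01541856]), 'grip_force': 0.0, 'grip_width': 0.08847335666513685}
```

View pics/top0.png

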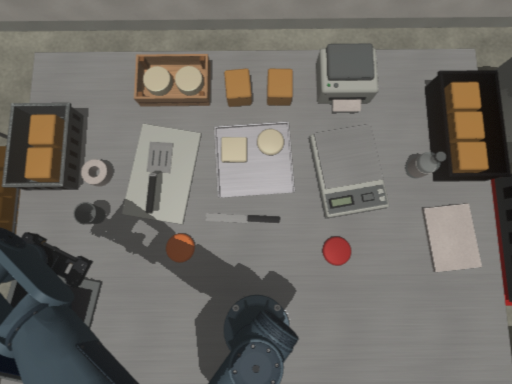

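View pics/scene0.png

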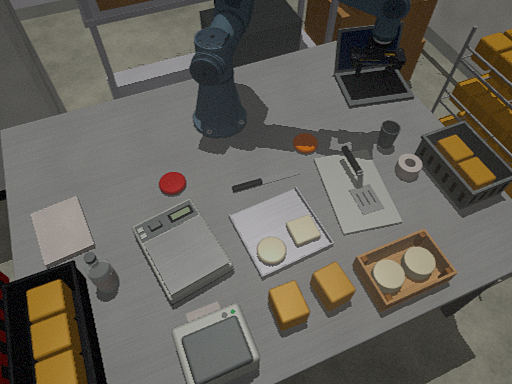

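The top picture shows the board at about (163,173) with the turner on it: blade at (160,157), handle running down to (152,195). The tray is at (254,160) with the square cheese at (234,150) and the round cheese at (270,142). The scale is at (350,170), with a pan above a key panel at about (360,200). The scene picture agrees.

```bash
cat > h.py <<'E'
import numpy as np, cv2
from rig import bot
def ray(c,uv,z):
    uv=np.atleast_2d(uv).astype(float)
    d=np.c_[(uv[:,0]-c['cx'])/c['fx'],(uv[:,1]-c['cy'])/c['fy'],np.ones(len(uv))]@c['R']
    o=-c['R'].T@c['t']
    return o+d*((z-o[2])/d[:,2])[:,None]
def snap(n,f=None):
    c=bot.camera_info(n); im=bot.snapshot(n)[:,:,::-1].copy()
    if f: cv2.imwrite('pics/'+f,im); np.savez('pics/'+f+'.npz',**c)
    return c,im
E
python3 - <<'E'
from h import *
c=bot.camera_info('top')
for n,uv,z in [('blade',(160,157),.014),('hfront',(155,173),.08),('hend',(152,210),.08),('round',(270.5,142),.025),('sq',(234,150),.025),('pan',(347,155),.076),('key',(368,197),.065),('trayTL',(216,126),.02),('trayBR',(293,193),.003)]: print(n,ray(c,uv,z)[0].round(3))
w=bot.camera_info('wrist'); o=bot.get_obs()
print('cam',-w['R'].T@w['t']-o['tool_pos'],w['R'].round(2).tolist(),w['fx'])
im=cv2.imread('pics/top0.png')[110:225,115:400]
cv2.imwrite('pics/topc.png',cv2.resize(im,None,fx=2.8,fy=2.8,interpolation=cv2.INTER_CUBIC))
E
```

```text
blade [0.593 0.343 0.014]
hfront [0.52  0.339 0.08 ]
hend [0.394 0.344 0.08 ]
round [ 0.641 -0.057  0.025]
sq [0.613 0.075 0.025]
pan [ 0.577 -0.317  0.076]
key [ 0.433 -0.383  0.065]
trayTL [0.705 0.141 0.02 ]
trayBR [ 0.458 -0.136  0.003]
cam [-0.07583424  0.03541039 -0.0209454 ] [[0.43, 0.9, -0.0], [0.86, -0.4, 0.32], [0.29, -0.14, -0.95]] 304.89730886489787
```

View pics/topc.png

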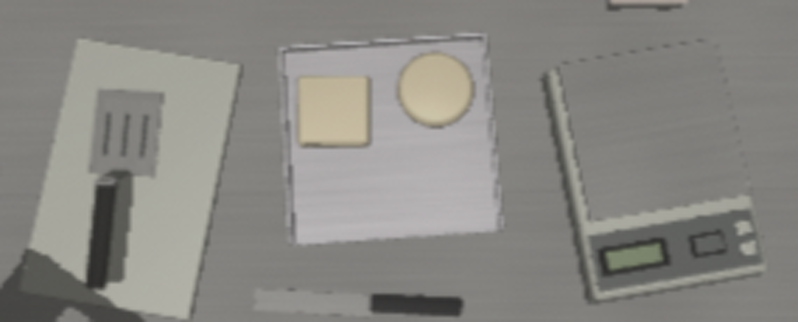

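The close-up confirms the parts. The print key is the dark framed rectangle at crop (708,243), which is top pixel (368,197), to the right of the green display. I'll move the wrist camera over the turner.

Emit:
play_rows(
  rows=[
    [[0.97,-0.73,0,0,0,0.5,1],[0.97,-0.73,0,0,0,0.5,1],[0.97,-0.73,0,0,0,0.5,1],[0.97,-0.73,0,0,0,0.5,1]],
  ],
)

```text
clock: 0.5
tool_pos: [0.363, 0.4313, 0.4043]
eef_rot: [-3.141, -0.0, 2.877]
contact_force: [-0.4, 0.8, -0.2]
grip_width: 0.0884
grip_force: 0.0
```

Emit:
play_rows(
  rows=[
    [[0.97,-0.73,0,0,0,0.5,1],[0.97,-0.73,0,0,0,0.5,1],[0.97,-0.73,0,0,0,0.5,1],[0.97,-0.73,0,0,0,0.5,1],[0,0,0,0,0,0,1]],
  ],
)

```text
clock: 1.0
tool_pos: [0.4816, 0.3419, 0.4042]
eef_rot: [-3.14, 0.001, 3.045]
contact_force: [-0.3, 0.1, 0.7]
grip_width: 0.0881
grip_force: 0.0
```

```bash
python3 - <<'E'
from h import *
snap('wrist','w1.png'); snap('top','top1.png')
E
```

```text
(no output)
```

View pics/w1.png

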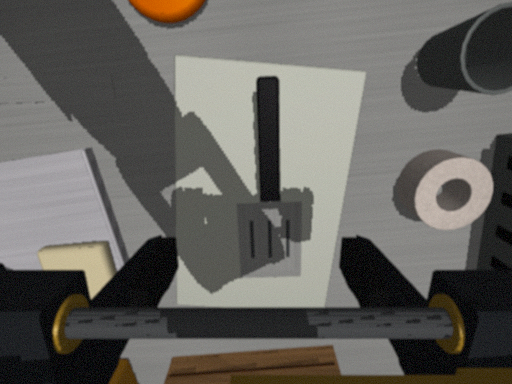

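The wrist picture shows the handle as a black strip from (267,78) to (270,200). The blade is at about (238–301, 203–276) on the board. Next I'll fit the handle and the blade, and measure the other targets in the clear top view.

```bash
python3 - <<'E'
from h import *
im=cv2.imread('pics/w1.png'); c=dict(np.load('pics/w1.png.npz'))
g=im.max(2); m=np.zeros_like(g); m[60:210,245:295]=(g[60:210,245:295]<50)*255
n,l,s,_=cv2.connectedComponentsWithStats(m); k=1+s[1:,4].argmax(); print(s[k])
ys,xs=np.nonzero(l==k)
mid=[]
for r in range(82,196,6):
    x=xs[ys==r]; mid.append([(x.min()+x.max())/2,r])
P=ray(c,mid,.080); f=np.polyfit(P[:,0],P[:,1],1); print('handle line',f,'yaw',np.degrees(np.arctan(f[0])),'rms',np.std(P[:,1]-np.polyval(f,P[:,0])))
print('ends',ray(c,[[267,s[k][1]],[270,s[k][1]+s[k][3]]],.08).round(4))
print('width',ray(c,[[xs[ys==140].min()-.5,140],[xs[ys==140].max()+.5,140]],.08)[:,1])
B=ray(c,[[237,203],[301,202],[239,276],[300.5,276]],.014); print('blade',B.round(4).tolist())
# rows of blade intensities for refinement
print(im[265,228:312,1].tolist()); print(im[195:285,262,1].tolist())
# top
t=cv2.imread('pics/top1.png'); c=dict(np.load('pics/top1.png.npz'))
hsv=cv2.cvtColor(t,cv2.COLOR_BGR2HSV); m=cv2.inRange(hsv,(15,45,140),(40,255,255))
cn,_=cv2.findContours(m,cv2.RETR_EXTERNAL,cv2.CHAIN_APPROX_NONE)
for q in cn:
    if cv2.contourArea(q)>300 and 120<q[:,0,1].mean()<170:
        P=ray(c,q[:,0],.025)[:,:2].astype(np.float32); print('cheese',cv2.minEnclosingCircle(P),cv2.minAreaRect(P))
cv2.imwrite('pics/topd.png',cv2.resize(t[115:225,205:400],None,fx=4,fy=4,interpolation=cv2.INTER_CUBIC))
E
```

```text
[ 257   77   23  125 2480]
handle line [-0.06273375  0.38238597] yaw -3.5896751082155287 rms 0.0002466488415106791
ends [[0.3885 0.3584 0.08  ]
 [0.5126 0.3508 0.08  ]]
width [0.3449266 0.3646823]
blade [[0.5348, 0.3085, 0.014], [0.5413, 0.391, 0.014], [0.6444, 0.2984, 0.014], [0.6526, 0.3847, 0.014]]
[84, 86, 89, 86, 87, 82, 84, 85, 88, 88, 90, 79, 81, 71, 72, 68, 65, 68, 66, 73, 73, 68, 67, 69, 72, 69, 66, 70, 65, 70, 73, 66, 65, 72, 68, 77, 79, 96, 119, 128, 132, 133, 139, 135, 135, 128, 134, 136, 142, 140, 136, 141, 135, 138, 138, 137, 135, 134, 135, 134, 135, 141, 140, 134, 139, 134, 134, 128, 132, 131, 127, 134, 143, 162, 178, 179, 173, 176, 178, 174, 171, 179, 175, 176]
[16, 27, 25, 7, 12, 29, 41, 61, 68, 70, 67, 66, 69, 81, 104, 102, 90, 70, 66, 69, 66, 73, 68, 60, 66, 63, 69, 68, 63, 71, 66, 68, 69, 70, 66, 72, 68, 61, 71, 66, 63, 67, 67, 73, 68, 74, 67, 70, 70, 66, 67, 68, 67, 67, 69, 72, 68, 69, 66, 67, 71, 67, 70, 70, 64, 66, 71, 72, 71, 67, 68, 88, 120, 136, 138, 134, 133, 132, 131, 136, 133, 133, 151, 172, 178, 176, 173, 175, 177, 177]
cheese ((0.5743038654327393, 0.775
[... 332 characters left out ...]
79339027405, 0.07499655336141586), 0.057902928441762924) ((0.6151073575019836, 0.07651863992214203), (0.08305328339338303, 0.08566546440124512), 89.78284454345703)
cheese ((0.6438565254211426, -0.05522378906607628), 0.04706745594739914) ((0.6435521841049194, -0.055335626006126404), (0.08670163154602051, 0.09332779794931412), 89.41424560546875)
cheese ((0.6991527080535889, 0.7739246487617493), 0.06658830493688583) ((0.699053168296814, 0.7745223641395569), (0.08758725225925446, 0.10597815364599228), 89.40813446044922)
cheese ((0.6991310119628906, -0.7774611115455627), 0.06654922664165497) ((0.6982612609863281, -0.7782337069511414), (0.09888909757137299, 0.09847116470336914), 89.41839599609375)
```

View pics/topd.png

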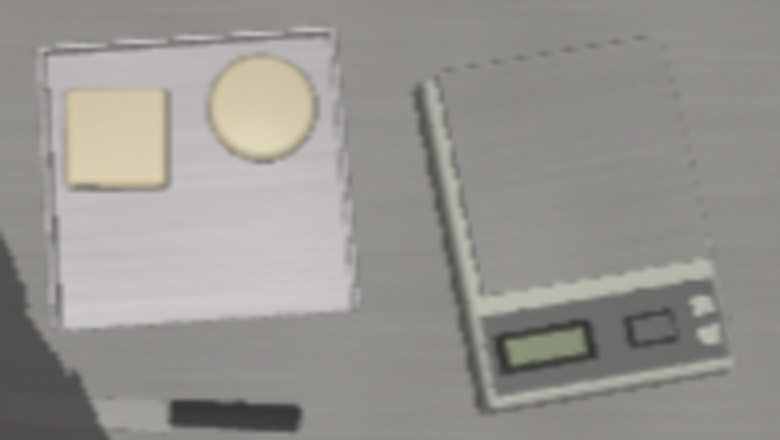

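The top crop shows the tray corners at (40,48), (335,32), (355,308) and (60,328). The pan corners are at about (437,75), (655,38), (712,262) and (478,297), and the key at (651,328). The handle fit gives the grip at about (0.498, 0.351), which agrees with the blade centre. I'll go down to it.

Emit:
play_rows(
  rows=[
    [[0.18,0.1,-1,0,0,0.12,1],[0.18,0.1,-1,0,0,0.12,1],[0.18,0.1,-1,0,0,0.13,1],[0,0,-1,0,0,0,1],[0,0,-1,0,0,0,1]],
  ],
)

```text
clock: 1.6
tool_pos: [0.4935, 0.3548, 0.2535]
eef_rot: [3.141, -0.001, 3.082]
contact_force: [-0.6, 0.3, -0.3]
grip_width: 0.0881
grip_force: 0.0
```

Emit:
play_rows(
  rows=[
    [[0,0,-0.8,0,0,0,1],[0,0,-0.43,0,0,0,1],[0,0,0,0,0,0,1]],
  ],
)

```text
clock: 1.9
tool_pos: [0.4932, 0.354, 0.2158]
eef_rot: [-3.14, -0.004, 3.082]
contact_force: [-0.3, -0.6, -0.1]
grip_width: 0.0883
grip_force: 0.0
```

```bash
python3 - <<'E'
from h import *
c=dict(np.load('pics/top1.png.npz'))
f=lambda a:(np.array(a,float)+.5)/4-.5+[205,115]
T=ray(c,f([[60,328],[355,308]]),.003); print('tray near',T.round(4).tolist())
R=ray(c,f([[40,48],[335,32]]),.018); print('tray far rim top',R.round(4).tolist())
P=ray(c,f([[437,75],[655,38],[712,262],[478,297]]),.076); print('pan',P.round(4).tolist(),P.mean(0))
for a,b in((0,1),(1,2),(2,3),(3,0)): d=P[b]-P[a]; print(np.hypot(*d[:2]),np.degrees(np.arctan2(d[1],d[0])))
print('key',ray(c,f([651,328]),.0645))
d=T[0]-T[1];print('tray yaw',np.degrees(np.arctan2(-d[0],d[1])),np.hypot(*d[:2])); d=R[0]-R[1];print(np.degrees(np.arctan2(-d[0],d[1])),np.hypot(*d[:2]))
print(bot.get_obs()['tool_pos'],bot.get_obs()['eef_rot'])
E
```

```text
tray near [[0.4475, 0.1272, 0.003], [0.463, -0.137, 0.003]]
tray far rim top [[0.7037, 0.1459, 0.018], [0.7162, -0.1238, 0.018]]
pan [[0.6556, -0.2058, 0.076], [0.6871, -0.3966, 0.076], [0.4886, -0.4328, 0.076], [0.4605, -0.2335, 0.076]] [ 0.57292009 -0.31715951  0.076     ]
0.19336690805766274 -80.61764643499808
0.20180053718755664 -169.6580659898434
0.20130929037140632 98.0175173822851
0.1970288498766135 8.071985028108642
key [[ 0.43421244 -0.38141828  0.0645    ]]
tray yaw 3.3603025168899636 0.2646845171375057
2.6533330478455808 0.27001003553648567
[0.49319276 0.35399029 0.21579247] [-3.13975649 -0.00382486  3.08216907]
```

The grip is 3 mm off in x and 2 mm in y. I'll correct it, close on the handle and lift slightly to check for sag.

Emit:
play_rows(
  rows=[
    [[0.1,-0.08,0,0,0,0,1],[0,0,0,0,0,0,0],[0,0,0,0,0,0,0],[0,0,0,0,0,0,0],[0,0,0,0,0,0,0]],
  ],
  grip_force=60,
)

```text
clock: 2.4
tool_pos: [0.498, 0.3512, 0.2184]
eef_rot: [3.141, 0.001, 3.081]
contact_force: [-0.2, 0.3, -0.5]
grip_width: 0.0582
grip_force: 0.0
```

Emit:
play_rows(
  rows=[
    [[0,0,0,0,0,0,0],[0,0,0,0,0,0,0],[0,0,0,0,0,0,0]],
  ],
  grip_force=60,
)

```text
clock: 2.7
tool_pos: [0.4978, 0.3512, 0.2178]
eef_rot: [-3.142, -0.0, 3.081]
contact_force: [-0.2, -0.2, -0.1]
grip_width: 0.0345
grip_force: 0.0
```

Emit:
play_rows(
  rows=[
    [[0,0,0.3,0,0,0,0],[0,0,0.5,0,0,0,0],[0,0,0.9,0,0,0,0],[0,0,0.9,0,0,0,0],[0,0,0.4,0,0,0,0]],
  ],
  grip_force=60,
)

```text
clock: 3.2
tool_pos: [0.4985, 0.3516, 0.3116]
eef_rot: [3.139, 0.004, 3.081]
contact_force: [1.1, 0.5, -2.6]
grip_width: 0.0212
grip_force: 60.0
```

```bash
python3 - <<'E'
from h import *
snap('wrist','w2.png'); o=bot.get_obs(); print(o['tool_pos'],o['contact_force'],o['ft_torque'],o['grip_force'],o['grip_width'])
snap('scene','s2.png')
E
```

```text
[0.49883324 0.35177243 0.31261371] [ 1.32781772  0.57199219 -1.3345001 ] [ 0.09507217  0.0919534  -0.00967089] 59.974581599235535 0.021383476409652876
```

View pics/w2.png

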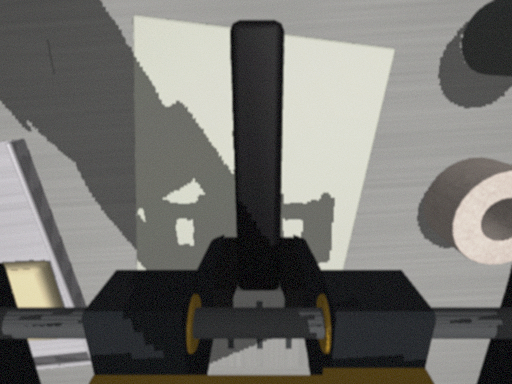

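The wrist picture shows the handle held and level. But I lifted while the fingers were still closing, so the grip is higher on the handle than planned. I'll set the turner down, open and re-grip properly.

Emit:
play_rows(
  rows=[
    [[0,0,-0.8,0,0,0,0],[0,0,-0.8,0,0,0,0],[0,0,-0.4,0,0,0,0],[0,0,0,0,0,0,0]],
  ],
)

```text
clock: 3.7
tool_pos: [0.4965, 0.3506, 0.2445]
eef_rot: [-3.139, -0.006, 3.081]
contact_force: [-0.2, -0.4, -2.7]
grip_width: 0.0213
grip_force: 60.0
```

Emit:
play_rows(
  rows=[
    [[0,0,-0.1,0,0,0,0],[0,0,-0.1,0,0,0,0],[0,0,0,0,0,0,0]],
  ],
)

```text
clock: 4.0
tool_pos: [0.4981, 0.3513, 0.2423]
eef_rot: [3.141, 0.001, 3.081]
contact_force: [-0.2, 0.5, -2.7]
grip_width: 0.0211
grip_force: 60.0
```

Emit:
play_rows(
  rows=[
    [[0,0,-0.1,0,0,0,0],[0,0,-0.1,0,0,0,0],[0,0,0,0,0,0,0]],
  ],
)

```text
clock: 4.3
tool_pos: [0.4977, 0.3511, 0.2355]
eef_rot: [-3.141, -0.001, 3.081]
contact_force: [-0.1, -0.7, -2.5]
grip_width: 0.0218
grip_force: 60.0
```

Emit:
play_rows(
  rows=[
    [[0,0,-0.1,0,0,0,0],[0,0,0,0,0,0,0]],
  ],
)

```text
clock: 4.5
tool_pos: [0.4982, 0.3513, 0.2333]
eef_rot: [3.141, 0.001, 3.081]
contact_force: [0.3, 0.7, 0.7]
grip_width: 0.0217
grip_force: 60.0
```

Emit:
play_rows(
  rows=[
    [[0,0,-0.1,0,0,0,0],[0,0,0,0,0,0,0]],
  ],
)

```text
clock: 4.7
tool_pos: [0.4987, 0.3517, 0.2323]
eef_rot: [3.14, 0.003, 3.081]
contact_force: [-4.0, -2.0, 11.3]
grip_width: 0.0211
grip_force: 60.0
```

Emit:
play_rows(
  rows=[
    [[0,0,0.05,0,0,0,0.5],[0,0,0,0,0,0,0.5],[0,0,0,0,0,0,0.5],[0,0,-0.25,0,0,0,0.5],[0,0,-0.23,0,0,0,0.5]],
  ],
)

```text
clock: 5.2
tool_pos: [0.4977, 0.3511, 0.2161]
eef_rot: [-3.141, -0.0, 3.081]
contact_force: [0.8, 0.3, -1.0]
grip_width: 0.044
grip_force: 0.0
```

Emit:
play_rows(
  rows=[
    [[0,0,0,0,0,0,0],[0,0,0,0,0,0,0],[0,0,0,0,0,0,0],[0,0,0,0,0,0,0],[0,0,0,0,0,0,0]],
  ],
  grip_force=60,
)

```text
clock: 5.7
tool_pos: [0.4979, 0.3512, 0.217]
eef_rot: [3.142, 0.0, 3.081]
contact_force: [0.6, -0.4, -1.0]
grip_width: 0.0209
grip_force: 60.0
```

Emit:
play_rows(
  rows=[
    [[0,0,0,0,0,0,0],[0,0,0,0,0,0,0]],
  ],
  grip_force=60,
)

```text
clock: 5.9
tool_pos: [0.4979, 0.3512, 0.217]
eef_rot: [3.142, 0.0, 3.081]
contact_force: [1.5, -0.5, -1.3]
grip_width: 0.0209
grip_force: 60.0
```

Emit:
play_rows(
  rows=[
    [[0,0,0.3,0,0,0,0],[0,0,0.7,0,0,0,0],[0,0,0.9,0,0,0,0],[0,-0.3,0.7,0,0,0,0],[-0.1,-0.6,0.4,0,0,0.1,0]],
  ],
)

```text
clock: 6.4
tool_pos: [0.4953, 0.3249, 0.3097]
eef_rot: [3.14, 0.003, 3.091]
contact_force: [0.3, -0.7, -3.1]
grip_width: 0.0211
grip_force: 60.0
```

Emit:
play_rows(
  rows=[
    [[-0.2,-0.9,0,0,0,0.1,0],[-0.2,-0.9,0,0,0,0.1,0],[-0.2,-0.9,0,0,0,0.1,0],[-0.2,-0.9,0,0,0,0.1,0],[-0.2,-0.9,0,0,0,0.1,0]],
  ],
)

```text
clock: 6.9
tool_pos: [0.4643, 0.1882, 0.3074]
eef_rot: [3.142, 0.0, 3.134]
contact_force: [0.8, -0.7, -1.6]
grip_width: 0.021
grip_force: 60.0
```

Emit:
play_rows(
  rows=[
    [[-0.2,-0.9,0,0,0,0.1,0],[-0.2,-0.9,0,0,0,0.1,0],[-0.2,-0.9,0,0,0,0.1,0],[-0.2,-0.9,0,0,0,0.1,0],[-0.2,-0.9,0,0,0,0.1,0]],
  ],
)

```text
clock: 7.4
tool_pos: [0.4343, 0.0533, 0.3074]
eef_rot: [-3.141, 0.0, -3.105]
contact_force: [0.4, -0.4, -2.8]
grip_width: 0.0213
grip_force: 60.0
```

Emit:
play_rows(
  rows=[
    [[-0.2,-0.9,0,0,0,0.1,0],[-0.2,-0.9,0,0,0,0.04,0],[-0.2,-0.9,0,0,0,0.1,0],[-0.2,-0.9,0,0,0,0,0],[-0.1,-0.5,0,0,0,0,0]],
  ],
)

```text
clock: 7.9
tool_pos: [0.4073, -0.0703, 0.3075]
eef_rot: [-3.141, 0.0, -3.086]
contact_force: [-0.1, -0.1, -2.7]
grip_width: 0.0212
grip_force: 60.0
```

```bash
python3 - <<'E'
from h import *
o=bot.get_obs(); print(o['tool_pos'],o['eef_rot'],o['contact_force'],o['ft_torque'])
c1,a=snap('top','top3.png'); c2,b=snap('scene','s3.png')
A=cv2.resize(a[110:230,200:310],None,fx=3.6,fy=3.6); B=cv2.resize(b[130:290,215:345],None,fx=2.7,fy=2.7)
B=B[:A.shape[0]] if B.shape[0]>=A.shape[0] else cv2.copyMakeBorder(B,0,A.shape[0]-B.shape[0],0,0,cv2.BORDER_CONSTANT)
cv2.imwrite('pics/m3.png',np.hstack([A,B]))
E
```

```text
[ 0.40730559 -0.07031353  0.30754221] [-3.14080924e+00  3.88133399e-04 -3.08631406e+00] [-0.08982104 -0.0629515  -2.6856029 ] [0.03197679 0.09432779 0.01739904]
```

View pics/m3.png

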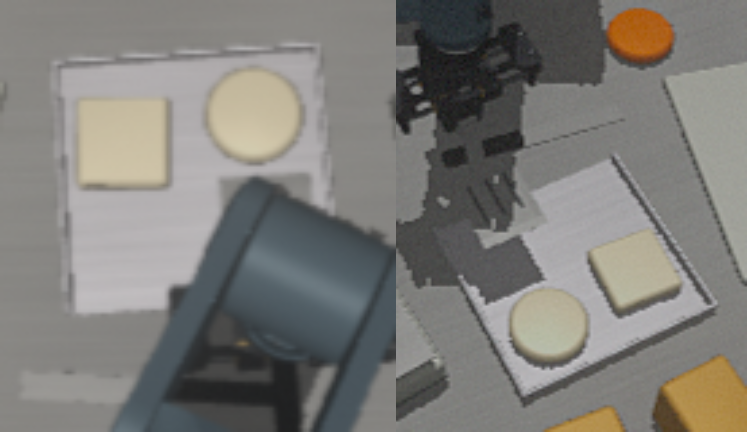

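The picture shows the blade hanging behind the round cheese (left panel, cheese at (254,115)), level and in line with it. The other things haven't moved. Now I'll lower it with a 1° tip-down tilt.

Emit:
play_rows(
  rows=[
    [[0,0.07,-0.5,0,0,0,0],[0,0,-0.9,0,0.2,0,0],[0,0,-0.9,0,0,0,0],[0,0,-0.6,0,0,0,0],[0,0,-0.1,0,0,0,0]],
  ],
)

```text
clock: 8.5
tool_pos: [0.4069, -0.0655, 0.2152]
eef_rot: [3.138, -0.021, -3.084]
contact_force: [0.2, -0.0, -2.2]
grip_width: 0.0214
grip_force: 60.0
```

Emit:
play_rows(
  rows=[
    [[0,0,-0.07,0,0,0,0],[0,0,0,0,0,0,0]],
  ],
)

```text
clock: 8.7
tool_pos: [0.4083, -0.0666, 0.2156]
eef_rot: [3.141, -0.016, -3.085]
contact_force: [-0.5, 0.2, -2.2]
grip_width: 0.0215
grip_force: 60.0
```

Emit:
play_rows(
  rows=[
    [[0,0,-0.05,0,0,0,0],[0,0,0,0,0,0,0]],
  ],
)

```text
clock: 8.9
tool_pos: [0.4082, -0.0668, 0.214]
eef_rot: [3.141, -0.016, -3.085]
contact_force: [-0.7, 0.2, -1.3]
grip_width: 0.021
grip_force: 60.0
```

Emit:
play_rows(
  rows=[
    [[0,0,-0.05,0,0,0,0],[0,0,0,0,0,0,0]],
  ],
)

```text
clock: 9.1
tool_pos: [0.4079, -0.0667, 0.2119]
eef_rot: [3.141, -0.017, -3.085]
contact_force: [-0.0, -0.2, -2.3]
grip_width: 0.0211
grip_force: 60.0
```

Emit:
play_rows(
  rows=[
    [[0,0,-0.05,0,0,0,0],[0,0,0,0,0,0,0]],
  ],
)

```text
clock: 9.3
tool_pos: [0.4079, -0.0668, 0.2103]
eef_rot: [3.141, -0.017, -3.085]
contact_force: [0.6, 0.5, -1.1]
grip_width: 0.0212
grip_force: 60.0
```

Emit:
play_rows(
  rows=[
    [[0,0,-0.04,0,0,0,0],[0,0,0,0,0,0,0]],
  ],
)

```text
clock: 9.5
tool_pos: [0.408, -0.0668, 0.2091]
eef_rot: [3.141, -0.017, -3.085]
contact_force: [-0.2, -0.3, -1.2]
grip_width: 0.021
grip_force: 60.0
```

Emit:
play_rows(
  rows=[
    [[0,0,-0.03,0,0,0,0],[0,0,0,0,0,0,0]],
  ],
)

```text
clock: 9.7
tool_pos: [0.4079, -0.0667, 0.2082]
eef_rot: [3.141, -0.017, -3.085]
contact_force: [0.4, 0.0, 0.3]
grip_width: 0.0212
grip_force: 60.0
```

Emit:
play_rows(
  rows=[
    [[0,0,-0.03,0,0,0,0],[0,0,0,0,0,0,0]],
  ],
)

```text
clock: 9.9
tool_pos: [0.408, -0.0668, 0.2076]
eef_rot: [3.141, -0.017, -3.085]
contact_force: [-1.5, 1.5, 5.9]
grip_width: 0.0216
grip_force: 60.0
```

Emit:
play_rows(
  rows=[
    [[0.2,0.01,0,0,0,0,0],[0.4,0.02,0,0,0,0,0],[0.4,0.02,0,0,0,0,0]],
  ],
)

```text
clock: 10.2
tool_pos: [0.4383, -0.0653, 0.2077]
eef_rot: [3.141, -0.017, -3.085]
contact_force: [-3.2, -0.1, 6.1]
grip_width: 0.0212
grip_force: 60.0
```

Emit:
play_rows(
  rows=[
    [[0.4,0.02,0,0,0,0,0],[0.4,0.02,0,0,0,0,0],[0.4,0.02,0,0,0,0,0],[0.4,0.02,0,0,0,0,0]],
  ],
)

```text
clock: 10.6
tool_pos: [0.4866, -0.0628, 0.2077]
eef_rot: [3.141, -0.018, -3.085]
contact_force: [-4.6, -1.5, 9.0]
grip_width: 0.0211
grip_force: 60.0
```

```bash
python3 - <<'E'
from h import *
o=bot.get_obs(); print(o['tool_pos'],o['eef_rot'],o['contact_force'],o['ft_torque'])
c,t=snap('top','top4.png')
hsv=cv2.cvtColor(t,cv2.COLOR_BGR2HSV); m=cv2.inRange(hsv,(15,45,140),(40,255,255))
cn,_=cv2.findContours(m,cv2.RETR_EXTERNAL,cv2.CHAIN_APPROX_NONE)
for q in cn:
    P=ray(c,q[:,0],.025)[:,:2].astype(np.float32)
    if cv2.contourArea(q)>200 and abs(P[:,1].mean())<.15 : print(cv2.minEnclosingCircle(P),P[:,0].max())
E
```

```text
[ 0.48655674 -0.06282     0.20773121] [ 3.14086526 -0.01787192 -3.08474984] [-4.6341433  -1.48632899  9.04675411] [-0.08197395  0.56985195 -0.06888769]
((0.6166524887084961, 0.07584881782531738), 0.057829808443784714) 0.6580837
((0.6623885631561279, -0.05484491586685181), 0.04640759155154228) 0.70553756
((0.8716750144958496, -0.09570294618606567), 0.06879230588674545) 0.9276404
((0.8698316216468811, 0.06365664303302765), 0.06843911856412888) 0.92872125
```

Emit:
play_rows(
  rows=[
    [[0.3,0.015,0,0,0,0,0],[0.3,0.015,0,0,0,0,0],[0.3,0.015,0,0,0,0,0],[0.3,0.015,0,0,0,0,0]],
  ],
)

```text
clock: 11.05
tool_pos: [0.5221, -0.061, 0.2077]
eef_rot: [3.141, -0.019, -3.085]
contact_force: [-4.8, 0.8, 9.8]
grip_width: 0.0211
grip_force: 60.0
```

Emit:
play_rows(
  rows=[
    [[0.3,0.015,0,0,0,0,0],[0.3,0.015,0,0,0,0,0],[0.2,0.01,0,0,0,0,0],[0,0,0,0,0,0,0]],
  ],
)

```text
clock: 11.45
tool_pos: [0.5467, -0.0599, 0.2077]
eef_rot: [3.141, -0.016, -3.085]
contact_force: [1.4, 0.4, 4.6]
grip_width: 0.021
grip_force: 60.0
```

```bash
python3 - <<'E'
from h import *
o=bot.get_obs(); print(o['tool_pos'],o['eef_rot'],o['contact_force'],o['ft_torque'])
c,t=snap('top','top5.png')
hsv=cv2.cvtColor(t,cv2.COLOR_BGR2HSV); m=cv2.inRange(hsv,(15,45,140),(40,255,255))
cn,_=cv2.findContours(m,cv2.RETR_EXTERNAL,cv2.CHAIN_APPROX_NONE)
for q in cn:
    P=ray(c,q[:,0],.025)[:,:2].astype(np.float32)
    if cv2.contourArea(q)>200 and abs(P[:,1].mean())<.15 : print(cv2.minEnclosingCircle(P),P[:,0].max())
c2,b=snap('scene','s5.png')
A=cv2.resize(t[110:230,200:310],None,fx=3.6,fy=3.6); B=cv2.resize(b[170:330,215:345],(351,432))
cv2.imwrite('pics/m5.png',np.hstack([A,B]))
E
```

```text
[ 0.54673646 -0.05985424  0.20772979] [ 3.14107196 -0.01601558 -3.08488742] [1.44742571 0.35864777 4.62779452] [ 0.04313186 -0.30565312 -0.07210204]
((0.6157079339027405, 0.074986033141613), 0.057910073548555374) 0.6580837
((0.8716750144958496, -0.09570294618606567), 0.06879230588674545) 0.9276404
((0.870646059513092, 0.06270803511142731), 0.06845882534980774) 0.9286812
```

View pics/m5.png

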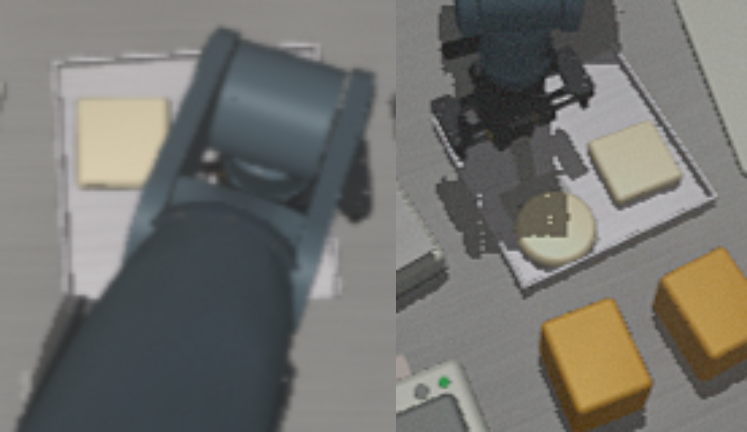

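The scene panel shows the round cheese against the far rim, with the blade running under it. Contact force is low. I'll push 4 mm further, then lift gently with the tip slightly up.

Emit:
play_rows(
  rows=[
    [[0.13,0.007,0,0,0,0,0],[0,0,0,0,0,0,0],[0,0,0.07,0,0,0,0],[0,0,0.1,0,0,0,0],[0,0,0.1,0,0,0,0]],
  ],
)

```text
clock: 12.05
tool_pos: [0.549, -0.0594, 0.2147]
eef_rot: [3.14, -0.02, -3.085]
contact_force: [-0.5, -0.1, -3.8]
grip_width: 0.0214
grip_force: 60.0
```

Emit:
play_rows(
  rows=[
    [[-0.09,0,0.1,0,-0.2,0,0],[-0.09,0,0.1,0,-0.2,0,0],[-0.09,0,0.1,0,-0.2,0,0],[-0.09,0,0.1,0,-0.2,0,0],[0,0,0.2,0,0,0,0]],
  ],
)

```text
clock: 12.55
tool_pos: [0.5381, -0.0594, 0.2333]
eef_rot: [-3.139, 0.052, -3.085]
contact_force: [-0.3, 0.2, -4.5]
grip_width: 0.0215
grip_force: 60.0
```

Emit:
play_rows(
  rows=[
    [[0,0,0.3,0,0,0,0],[0,0,0.3,0,0,0,0],[0,0,0.2,0,0,0,0],[0,0,0,0,0,0,0]],
  ],
)

```text
clock: 12.95
tool_pos: [0.5396, -0.0597, 0.259]
eef_rot: [-3.138, 0.055, -3.085]
contact_force: [0.4, 0.3, -3.8]
grip_width: 0.0209
grip_force: 60.0
```

```bash
python3 - <<'E'
from h import *
o=bot.get_obs(); print(o['tool_pos'],o['eef_rot'],o['contact_force'],o['ft_torque'])
c2,b=snap('scene','s6.png'); c,w=snap('wrist','w6.png')
A=cv2.resize(w,(420,315)); B=cv2.resize(b[180:300,220:340],(315,315))
cv2.imwrite('pics/m6.png',np.hstack([A,B]))
E
```

```text
[ 0.53963174 -0.05974595  0.25895803] [-3.13757472  0.05484416 -3.08486918] [ 0.36727371  0.31738399 -3.84040388] [-0.02608064  0.41196834 -0.01321265]
```

View pics/m6.png

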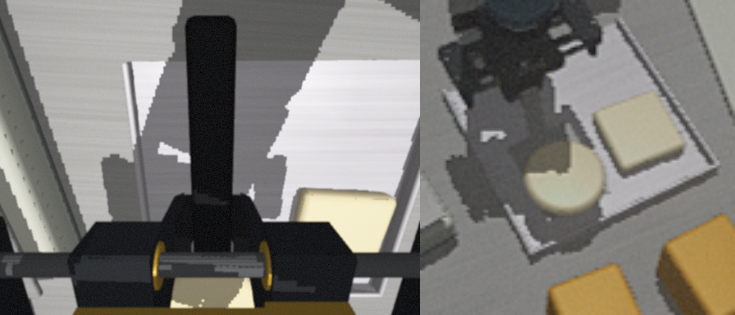

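The turner carries the cheese: the wrist force shows about 1.6 N more, and the picture shows the cheese clear of the tray on the level blade. I'll carry it to above the pan with gentle ramps.

Emit:
play_rows(
  rows=[
    [[0,0,0.2,0,0,0,0],[0,0,0.4,0,0,0,0],[0,0,0.5,0,0,0,0],[0,0,0.5,0,0,0,0],[0,-0.1,0.5,0,0,0,0]],
  ],
)

```text
clock: 13.55
tool_pos: [0.539, -0.0624, 0.3218]
eef_rot: [-3.139, 0.053, -3.085]
contact_force: [-0.5, -0.3, -4.0]
grip_width: 0.0212
grip_force: 60.0
```

Emit:
play_rows(
  rows=[
    [[0,-0.2,0.4,0,0,0,0],[0,-0.4,0.2,0,0,0,0],[-0.1,-0.5,0.1,0,0,0,0],[-0.1,-0.6,0.1,0,0,0,0],[-0.1,-0.6,0,0,0,0,0]],
  ],
)

```text
clock: 14.05
tool_pos: [0.5295, -0.1333, 0.3443]
eef_rot: [-3.138, 0.052, -3.085]
contact_force: [0.2, 0.1, -4.0]
grip_width: 0.021
grip_force: 60.0
```

Emit:
play_rows(
  rows=[
    [[-0.1,-0.6,0,0,0,0,0],[-0.1,-0.6,0,0,0,0,0],[-0.1,-0.6,0,0,0,0,0],[-0.1,-0.6,0,0,0,0,0],[-0.1,-0.6,0,0,0,0,0]],
  ],
)

```text
clock: 14.55
tool_pos: [0.514, -0.2234, 0.3436]
eef_rot: [-3.139, 0.051, -3.086]
contact_force: [0.4, 0.6, -4.2]
grip_width: 0.0211
grip_force: 60.0
```

Emit:
play_rows(
  rows=[
    [[-0.1,-0.6,0,0,0,0,0],[-0.1,-0.6,0,0,0,0,0],[-0.1,-0.6,0,0,0,0,0],[-0.1,-0.6,0,0,0,0,0],[0,-0.5,0,0,0,0,0]],
  ],
)

```text
clock: 15.05
tool_pos: [0.5024, -0.3104, 0.3442]
eef_rot: [-3.139, 0.052, -3.086]
contact_force: [-0.3, -0.2, -3.6]
grip_width: 0.0212
grip_force: 60.0
```

Emit:
play_rows(
  rows=[
    [[0,-0.3,0,0,0,0,0],[0,-0.2,0,0,0,0,0],[0,-0.07,0,0,0,0,0],[0,0,0,0,0,0,0]],
  ],
)

```text
clock: 15.45
tool_pos: [0.5031, -0.3255, 0.3443]
eef_rot: [-3.139, 0.052, -3.085]
contact_force: [-0.3, 0.4, -4.0]
grip_width: 0.0213
grip_force: 60.0
```

```bash
cat > c.py <<'E'
from h import *
import sys
o=bot.get_obs(); print(o['clock'],o['tool_pos'],o['eef_rot'],o['contact_force'],o['ft_torque'])
z=float(sys.argv[1])
for n in ('top','scene'):
    c,t=snap(n,f'{n}_{int(o["clock"]*100)}.png')
    hsv=cv2.cvtColor(t,cv2.COLOR_BGR2HSV); m=cv2.inRange(hsv,(15,45,90),(40,160,255))
    cn,_=cv2.findContours(m,cv2.RETR_EXTERNAL,cv2.CHAIN_APPROX_NONE)
    for q in cn:
        P=ray(c,q[:,0],z)[:,:2].astype(np.float32); m_=P.mean(0)
        if cv2.contourArea(q)>100 and -.45<m_[1]<.12 and .4<m_[0]<.75: print(n,cv2.minEnclosingCircle(P),cv2.contourArea(q),cv2.boundingRect(q))
E
python3 c.py .16
```

```text
15.45 [ 0.50307549 -0.32548936  0.34430826] [-3.13900191  0.05216825 -3.08473935] [-0.33945335  0.38851419 -3.98636222] [-0.00095487  0.36288312 -0.01491975]
top ((0.5790090560913086, 0.06651102006435394), 0.051425620913505554) 515.5 (222, 138, 24, 24)
top ((0.6289288401603699, -0.3175967335700989), 0.048347726464271545) 577.5 (339, 119, 30, 28)
scene ((0.6313217282295227, -0.3170478641986847), 0.049939051270484924) 786.5 (171, 240, 34, 32)
```

Both views put the cheese at (0.630, -0.317), as predicted. Now I'll tilt 10° tip-down while lowering until the tip is about 12 mm above the pan.

Emit:
play_rows(
  rows=[
    [[-0.02,0,-0.06,-0.01,0.2,0,0],[-0.04,0,-0.13,-0.02,0.4,0,0],[-0.04,0,-0.13,-0.02,0.4,0,0],[-0.04,0,-0.13,-0.02,0.4,0,0],[-0.04,0,-0.13,-0.02,0.4,0,0]],
  ],
)

```text
clock: 16.05
tool_pos: [0.4975, -0.3256, 0.3265]
eef_rot: [-3.14, -0.108, -3.085]
contact_force: [-0.6, -0.1, -4.4]
grip_width: 0.0211
grip_force: 60.0
```

Emit:
play_rows(
  rows=[
    [[-0.04,0,-0.13,-0.02,0.4,0,0],[-0.03,0,-0.13,-0.02,0.3,0,0],[-0.02,0,-0.1,-0.01,0.1,0,0],[0,0,0,0,0,0,0]],
  ],
)

```text
clock: 16.45
tool_pos: [0.4947, -0.3255, 0.3155]
eef_rot: [-3.14, -0.176, -3.085]
contact_force: [0.1, -0.5, -4.4]
grip_width: 0.0212
grip_force: 60.0
```

```bash
python3 c.py .125; python3 - <<'E'
import cv2,glob,os,numpy as np
f=sorted(glob.glob('pics/scene_*.png'),key=os.path.getmtime)[-1]
g=sorted(glob.glob('pics/top_*.png'),key=os.path.getmtime)[-1]
A=cv2.imread(f)[180:310,120:260]; B=cv2.imread(g)[105:225,290:400]
cv2.imwrite('pics/m7.png',np.hstack([cv2.resize(A,(420,390)),cv2.resize(B,(358,390))]))
E
```

```text
16.45 [ 0.49474825 -0.32554449  0.3154654 ] [-3.14011817 -0.17592246 -3.08484292] [ 0.09524684 -0.45106801 -4.40126865] [ 0.03792213  0.15244516 -0.01630337]
top ((0.5887683629989624, 0.06893187761306763), 0.05308600887656212) 519.5 (222, 138, 24, 24)
scene ((0.5870167016983032, -0.3201265335083008), 0.05233842507004738) 609.0 (168, 233, 32, 32)
```

View pics/m7.png

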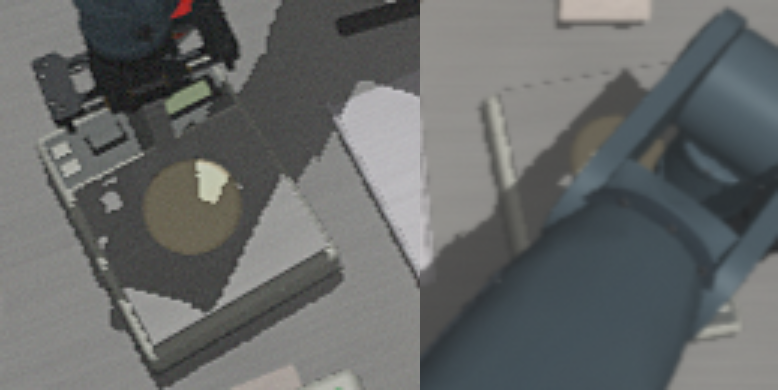

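The scene panel shows the cheese on the blade above the middle of the pan, with its centre at panel (192,205). I'll lower until it touches.

Emit:
play_rows(
  rows=[
    [[0,0,-0.1,0,0,0,0],[0,0,-0.1,0,0,0,0],[0,0,0,0,0,0,0]],
  ],
)

```text
clock: 16.85
tool_pos: [0.4946, -0.3256, 0.3097]
eef_rot: [-3.14, -0.175, -3.085]
contact_force: [-0.3, 0.2, -4.4]
grip_width: 0.0209
grip_force: 60.0
```

Emit:
play_rows(
  rows=[
    [[0,0,-0.07,0,0,0,0],[0,0,0,0,0,0,0]],
  ],
)

```text
clock: 17.05
tool_pos: [0.4948, -0.3257, 0.3079]
eef_rot: [-3.139, -0.175, -3.085]
contact_force: [-0.2, -0.5, -4.0]
grip_width: 0.0212
grip_force: 60.0
```

Emit:
play_rows(
  rows=[
    [[0,0,-0.05,0,0,0,0],[0,0,0,0,0,0,0]],
  ],
)

```text
clock: 17.25
tool_pos: [0.4949, -0.3257, 0.3067]
eef_rot: [-3.139, -0.175, -3.085]
contact_force: [0.3, -0.4, -3.2]
grip_width: 0.021
grip_force: 60.0
```

Emit:
play_rows(
  rows=[
    [[0,0,-0.05,0,0,0,0],[0,0,0,0,0,0,0]],
  ],
)

```text
clock: 17.45
tool_pos: [0.4949, -0.3258, 0.3052]
eef_rot: [-3.139, -0.175, -3.085]
contact_force: [0.1, -0.3, -1.0]
grip_width: 0.0213
grip_force: 60.0
```

Emit:
play_rows(
  rows=[
    [[0,0,-0.04,0,0,0,0],[0,0,0,0,0,0,0]],
  ],
)

```text
clock: 17.65
tool_pos: [0.4949, -0.3257, 0.304]
eef_rot: [-3.139, -0.175, -3.085]
contact_force: [0.2, -0.4, -1.6]
grip_width: 0.0213
grip_force: 60.0
```

Emit:
play_rows(
  rows=[
    [[0,0,-0.03,0,0,0,0],[0,0,0,0,0,0,0]],
  ],
)

```text
clock: 17.85
tool_pos: [0.4949, -0.3257, 0.3031]
eef_rot: [-3.139, -0.175, -3.085]
contact_force: [-1.4, -0.1, -1.3]
grip_width: 0.0213
grip_force: 60.0
```

The cheese front now rests on the pan, and the wrist load has dropped. I'll tilt to 15° with the tip held in place and start drawing out slowly.

Emit:
play_rows(
  rows=[
    [[0.17,0.01,0.075,-0.01,0.25,0,0],[0.17,0.01,0.075,-0.01,0.25,0,0],[0.17,0.01,0.075,-0.01,0.25,0,0],[0.17,0.01,0.075,-0.01,0.25,0,0],[0,0,0,0,0,0,0]],
  ],
)

```text
clock: 18.35
tool_pos: [0.5162, -0.3244, 0.3124]
eef_rot: [-3.14, -0.263, -3.084]
contact_force: [-1.4, -0.9, 0.1]
grip_width: 0.0213
grip_force: 60.0
```

Emit:
play_rows(
  rows=[
    [[-0.1,-0.005,0,0,0,0,0],[-0.2,-0.01,0,0,0,0,0],[-0.2,-0.01,0,0,0,0,0]],
  ],
)

```text
clock: 18.65
tool_pos: [0.4997, -0.3251, 0.3118]
eef_rot: [-3.141, -0.262, -3.085]
contact_force: [-0.4, 0.2, -0.4]
grip_width: 0.0213
grip_force: 60.0
```

```bash
python3 c.py .105
```

```text
18.65 [ 0.49967543 -0.32512554  0.31178228] [-3.1411085  -0.26210324 -3.08460603] [-0.35072973  0.20284356 -0.44959356] [ 0.0160421  -0.49778783 -0.00645115]
top ((0.5943452715873718, 0.07031536847352982), 0.0540347695350647) 518.5 (222, 138, 24, 24)
scene ((0.5901220440864563, -0.3182411789894104), 0.052459001541137695) 583.0 (170, 237, 32, 31)
```

The cheese stays put at about (0.590, -0.318) while the blade draws back. I'll carry on.

Emit:
play_rows(
  rows=[
    [[-0.3,-0.015,0,0,0,0,0],[-0.3,-0.015,0,0,0,0,0],[-0.3,-0.015,0,0,0,0,0],[-0.3,-0.015,0,0,0,0,0]],
  ],
)

```text
clock: 19.15
tool_pos: [0.4634, -0.3271, 0.312]
eef_rot: [-3.141, -0.262, -3.085]
contact_force: [1.5, -0.3, -0.6]
grip_width: 0.0211
grip_force: 60.0
```

```bash
python3 c.py .100
```

```text
19.15 [ 0.46335584 -0.32705649  0.31204338] [-3.1407361  -0.2622175  -3.08489955] [ 1.4810056  -0.30266851 -0.55525497] [ 0.0212904  -0.42432818 -0.02365767]
top ((0.5938568711280823, -0.3047829270362854), 0.03865426406264305) 152.5 (337, 140, 18, 18)
top ((0.5957394242286682, 0.07066117972135544), 0.054271966218948364) 517.5 (222, 138, 24, 24)
scene ((0.5889267921447754, -0.3196984529495239), 0.050829481333494186) 651.5 (170, 238, 32, 30)
```

Emit:
play_rows(
  rows=[
    [[-0.3,-0.015,0,0,0,0,0],[-0.3,-0.015,0,0,0,0,0],[-0.3,-0.015,0,0,0,0,0],[-0.3,-0.015,0,0,0,0,0],[-0.4,-0.02,0,0,0,0,0]],
  ],
)

```text
clock: 19.75
tool_pos: [0.4155, -0.3295, 0.3121]
eef_rot: [-3.141, -0.262, -3.085]
contact_force: [1.0, 0.4, -0.6]
grip_width: 0.0213
grip_force: 60.0
```

Emit:
play_rows(
  rows=[
    [[-0.4,-0.02,0.1,0,0,0,0],[-0.2,0,0.4,0,0,0,0],[0,0,0.8,0,-0.5,0,0],[0,0,0.8,0,-0.5,0,0],[0,0,0.5,0,-0.5,0,0]],
  ],
)

```text
clock: 20.25
tool_pos: [0.398, -0.3302, 0.3926]
eef_rot: [-3.131, -0.129, -3.086]
contact_force: [0.3, -0.2, -2.5]
grip_width: 0.0211
grip_force: 60.0
```

```bash
python3 c.py .098
```

```text
20.25 [ 0.39795883 -0.33023132  0.39260277] [-3.13122605 -0.12892215 -3.0864261 ] [ 0.25639128 -0.1757268  -2.52031925] [0.02371141 0.04168373 0.00582412]
top ((0.5826685428619385, -0.3171430826187134), 0.04752250015735626) 498.0 (336, 139, 27, 25)
top ((0.5962971448898315, 0.07079945504665375), 0.05436679348349571) 510.5 (222, 138, 24, 24)
scene ((0.5886372327804565, -0.3206321895122528), 0.05007682740688324) 230.0 (170, 239, 32, 29)
```

The cheese is down flat at about (0.586, -0.318), wholly on the pan, and the blade is clear. I'll level the turner and carry it back to the board.

Emit:
play_rows(
  rows=[
    [[0,0.3,0,0.03,-0.25,0,0],[0.1,0.6,0,0.03,-0.25,0,0],[0.14,0.95,0,0.03,-0.25,-0.06,0],[0.14,0.95,0,0.03,-0.25,-0.06,0],[0.14,0.95,0,0.03,-0.25,-0.06,0]],
  ],
)

```text
clock: 20.85
tool_pos: [0.4135, -0.2149, 0.3885]
eef_rot: [3.139, -0.023, -3.101]
contact_force: [0.2, -0.5, -2.9]
grip_width: 0.0208
grip_force: 60.0
```

Emit:
play_rows(
  rows=[
    [[0.14,0.95,0,0.03,-0.25,-0.06,0],[0.14,0.95,0,0,0,-0.06,0],[0.14,0.95,0,0,0,-0.06,0],[0.14,0.95,0,0,0,-0.06,0],[0.14,0.95,0,0,0,-0.06,0]],
  ],
)

```text
clock: 21.35
tool_pos: [0.434, -0.0724, 0.3887]
eef_rot: [3.139, -0.002, -3.127]
contact_force: [-0.5, 0.7, -1.0]
grip_width: 0.0212
grip_force: 60.0
```

Emit:
play_rows(
  rows=[
    [[0.14,0.95,0,0,0,-0.06,0],[0.14,0.95,0,0,0,-0.06,0],[0.14,0.95,0,0,0,-0.06,0],[0.14,0.95,0,0,0,-0.06,0],[0.14,0.95,0,0,0,-0.06,0]],
  ],
)

```text
clock: 21.85
tool_pos: [0.4545, 0.0699, 0.3887]
eef_rot: [3.14, -0.003, 3.13]
contact_force: [-0.5, 0.0, -2.6]
grip_width: 0.0211
grip_force: 60.0
```

Emit:
play_rows(
  rows=[
    [[0.14,0.95,0,0,0,-0.06,0],[0.14,0.95,0,0,0,-0.06,0],[0.14,0.95,0,0,0,-0.06,0],[0.14,0.95,0,0,0,-0.06,0],[0.14,0.95,0,0,0,-0.06,0]],
  ],
)

```text
clock: 22.35
tool_pos: [0.4752, 0.2121, 0.3885]
eef_rot: [3.141, -0.003, 3.104]
contact_force: [0.7, -0.4, -1.5]
grip_width: 0.0213
grip_force: 60.0
```

Emit:
play_rows(
  rows=[
    [[0.14,0.95,-0.2,0,0,-0.06,0],[0.14,0.95,-0.5,0,0,-0.06,0],[0.14,0.8,-0.7,0,0,-0.06,0],[0.14,0.5,-0.7,0,0,-0.08,0],[0,0,-0.5,0,0,0,0]],
  ],
)

```text
clock: 22.85
tool_pos: [0.4916, 0.308, 0.3091]
eef_rot: [3.141, -0.004, 3.083]
contact_force: [0.4, -0.4, -2.4]
grip_width: 0.0214
grip_force: 60.0
```

Emit:
play_rows(
  rows=[
    [[0,0,0,0,0,0,0]],
  ],
)

```text
clock: 22.95
tool_pos: [0.4913, 0.306, 0.3083]
eef_rot: [-3.14, -0.007, 3.082]
contact_force: [-1.4, -0.5, -2.4]
grip_width: 0.0214
grip_force: 60.0
```

Emit:
play_rows(
  rows=[
    [[0.1,0.6,-0.3,0,0,0,0],[0.1,0.6,-0.7,0,0,0,0],[0.02,0.3,-0.8,0,0,0,0],[0,0,-0.7,0,0,0,0],[0,0,-0.2,0,0,0,0]],
  ],
)

```text
clock: 23.45
tool_pos: [0.4991, 0.3501, 0.2292]
eef_rot: [-3.141, -0.004, 3.08]
contact_force: [-1.0, -0.3, -2.5]
grip_width: 0.0211
grip_force: 60.0
```

Emit:
play_rows(
  rows=[
    [[0,0,-0.07,0,0,0,0],[0,0,0,0,0,0,0]],
  ],
)

```text
clock: 23.65
tool_pos: [0.5006, 0.3506, 0.23]
eef_rot: [3.14, 0.001, 3.08]
contact_force: [0.7, 0.5, -2.2]
grip_width: 0.0214
grip_force: 60.0
```

Emit:
play_rows(
  rows=[
    [[0,0,-0.07,0,0,0,0],[0,0,0,0,0,0,0]],
  ],
)

```text
clock: 23.85
tool_pos: [0.5006, 0.3509, 0.2278]
eef_rot: [3.14, 0.001, 3.08]
contact_force: [0.2, 0.8, -3.2]
grip_width: 0.0217
grip_force: 60.0
```

Emit:
play_rows(
  rows=[
    [[0,0,-0.06,0,0,0,0],[0,0,0,0,0,0,0]],
  ],
)

```text
clock: 24.05
tool_pos: [0.5003, 0.351, 0.2252]
eef_rot: [3.14, 0.0, 3.081]
contact_force: [0.3, -1.8, -2.6]
grip_width: 0.0212
grip_force: 60.0
```

Emit:
play_rows(
  rows=[
    [[0,0,-0.1,0,0,0,0],[0,0,-0.05,0,0,0,0],[0,0,0,0,0,0,0]],
  ],
)

```text
clock: 24.35
tool_pos: [0.5, 0.3509, 0.22]
eef_rot: [3.141, -0.001, 3.081]
contact_force: [-0.4, 0.6, -2.6]
grip_width: 0.0212
grip_force: 60.0
```

Emit:
play_rows(
  rows=[
    [[0,0,-0.05,0,0,0,0],[0,0,0,0,0,0,0]],
  ],
)

```text
clock: 24.55
tool_pos: [0.5002, 0.351, 0.2188]
eef_rot: [3.141, -0.0, 3.081]
contact_force: [0.1, 0.7, -1.8]
grip_width: 0.0215
grip_force: 60.0
```

Emit:
play_rows(
  rows=[
    [[0,0,-0.03,0,0,0,0],[0,0,0,0,0,0,0]],
  ],
)

```text
clock: 24.75
tool_pos: [0.5002, 0.351, 0.218]
eef_rot: [3.141, -0.0, 3.081]
contact_force: [0.1, 0.4, -2.6]
grip_width: 0.0214
grip_force: 60.0
```

Emit:
play_rows(
  rows=[
    [[0,0,-0.03,0,0,0,0],[0,0,0,0,0,0,0]],
  ],
)

```text
clock: 24.95
tool_pos: [0.5003, 0.351, 0.2172]
eef_rot: [3.141, 0.0, 3.081]
contact_force: [-0.2, 0.2, -1.7]
grip_width: 0.0214
grip_force: 60.0
```

Emit:
play_rows(
  rows=[
    [[0,0,-0.04,0,0,0,0],[0,0,0,0,0,0,0]],
  ],
)

```text
clock: 25.15
tool_pos: [0.5005, 0.3511, 0.2166]
eef_rot: [3.14, 0.001, 3.081]
contact_force: [-1.6, -0.2, 2.6]
grip_width: 0.0212
grip_force: 60.0
```

Emit:
play_rows(
  rows=[
    [[0,0,-0.03,0,0,0,0],[0,0,0,0,0,0,0]],
  ],
)

```text
clock: 25.35
tool_pos: [0.5006, 0.3512, 0.2161]
eef_rot: [3.14, 0.001, 3.081]
contact_force: [-2.8, -1.0, 6.8]
grip_width: 0.021
grip_force: 60.0
```

The turner rests on the board. I'll release it, rise, and go to look at the key.

Emit:
play_rows(
  rows=[
    [[0,0,0.03,0,0,0,1],[0,0,0,0,0,0,1],[0,0,0,0,0,0,1],[0,0,0,0,0,0,1],[0,0,0.3,0,0,0,1]],
  ],
)

```text
clock: 25.85
tool_pos: [0.4996, 0.3506, 0.2238]
eef_rot: [-3.141, -0.003, 3.081]
contact_force: [-0.6, -0.0, 0.5]
grip_width: 0.0592
grip_force: 0.0
```

Emit:
play_rows(
  rows=[
    [[0,0,0.9,0,0,0,1],[0,0,1,0,0,0,1],[0,0,1,0,0,0,1],[0,0,1,0,0,0,1],[0,0,1,0,0,0,1]],
  ],
)

```text
clock: 26.35
tool_pos: [0.5001, 0.3509, 0.374]
eef_rot: [3.14, 0.0, 3.081]
contact_force: [0.3, 0.2, -0.5]
grip_width: 0.0878
grip_force: 0.0
```

```bash
python3 - <<'E'
from h import *
o=bot.get_obs(); print(o['tool_pos'],o['grip_width'])
c,im=snap('wrist','w8.png')
g=im.max(2); m=np.zeros_like(g); m[40:225,225:310]=(g[40:225,225:310]<50)*255
n,l,s,_=cv2.connectedComponentsWithStats(m); k=1+s[1:,4].argmax(); print(s[k])
ys,xs=np.nonzero(l==k); P=ray(c,np.c_[xs,ys],.08); f=np.polyfit(P[:,0],P[:,1],1); print(f,P.min(0),P.max(0))
E
```

```text
[0.5000679  0.35089391 0.37395841] 0.08783577153495452
[ 246   63   24  140 3103]
[-0.05789781  0.37976315] [0.39587284 0.34021347 0.08      ] [0.51837104 0.36605961 0.08      ]
```

Emit:
play_rows(
  rows=[
    [[-0.09,-0.4,0.4,0,0,0.1,1],[-0.09,-0.95,0,0,0,0.1,1],[-0.09,-0.95,0,0,0,0.1,1],[-0.09,-0.95,0,0,0,0.1,1],[-0.09,-0.95,0,0,0,0.1,1]],
  ],
)

```text
clock: 26.9
tool_pos: [0.4864, 0.224, 0.3843]
eef_rot: [3.14, 0.001, 3.125]
contact_force: [-0.2, -0.1, 0.1]
grip_width: 0.088
grip_force: 0.0
```

Emit:
play_rows(
  rows=[
    [[-0.09,-0.95,0,0,0,0.1,1],[-0.09,-0.95,0,0,0,0.1,1],[-0.09,-0.95,0,0,0,0.1,1],[-0.09,-0.95,0,0,0,0.1,1],[-0.09,-0.95,0,0,0,0.1,1]],
  ],
)

```text
clock: 27.4
tool_pos: [0.4729, 0.0814, 0.3844]
eef_rot: [3.141, 0.001, -3.115]
contact_force: [0.5, 0.3, -0.1]
grip_width: 0.088
grip_force: 0.0
```

Emit:
play_rows(
  rows=[
    [[-0.09,-0.95,0,0,0,0.1,1],[-0.09,-0.95,0,0,0,0.1,1],[-0.09,-0.95,0,0,0,0.1,1],[-0.09,-0.95,0,0,0,0.1,1],[-0.09,-0.95,0,0,0,0.1,1]],
  ],
)

```text
clock: 27.9
tool_pos: [0.4594, -0.0611, 0.3844]
eef_rot: [3.141, 0.001, -3.071]
contact_force: [1.2, -0.5, 0.2]
grip_width: 0.088
grip_force: 0.0
```

Emit:
play_rows(
  rows=[
    [[-0.09,-0.95,0,0,0,0.1,1],[-0.09,-0.95,0,0,0,0.1,1],[-0.09,-0.95,0,0,0,0.1,1],[-0.09,-0.95,0,0,0,0.1,1],[-0.09,-0.95,0,0,0,0.1,1]],
  ],
)

```text
clock: 28.4
tool_pos: [0.4459, -0.2037, 0.3844]
eef_rot: [3.141, 0.001, -3.028]
contact_force: [-0.2, -0.2, 0.3]
grip_width: 0.0881
grip_force: 0.0
```

Emit:
play_rows(
  rows=[
    [[-0.09,-0.95,0,0,0,0.1,1],[-0.09,-0.95,0,0,0,0.1,1],[-0.09,-0.95,0,0,0,0.1,1],[-0.09,-0.5,0,0,0,0.1,1],[0,0,0,0,0,0.1,1]],
  ],
)

```text
clock: 28.9
tool_pos: [0.435, -0.3047, 0.3842]
eef_rot: [3.141, 0.0, -2.986]
contact_force: [-0.8, -0.1, 0.3]
grip_width: 0.0879
grip_force: 0.0
```

```bash
python3 - <<'E'
from h import *
o=bot.get_obs(); print(o['tool_pos'],o['eef_rot'])
c,im=snap('wrist','w9.png')
E
```

```text
[ 0.43498415 -0.3047053   0.38423127] [ 3.14133858e+00  1.01316460e-04 -2.98646794e+00]
```

View pics/w9.png

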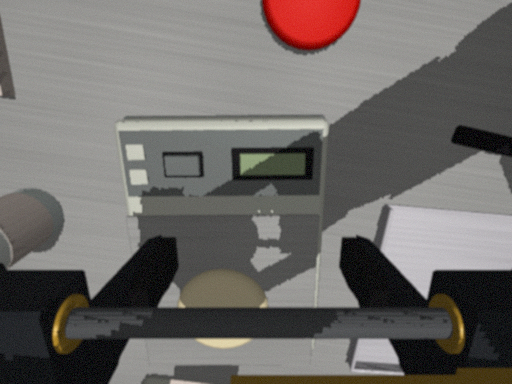

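The wrist picture shows the key as the grey rectangle in a dark frame with its centre at about (183,165). The display is at (273,164), and the cheese lies flat on the pan at about (222,300). I'll compute the key position.

```bash
python3 - <<'E'
from h import *
im=cv2.imread('pics/w9.png'); c=dict(np.load('pics/w9.png.npz')); g=im[:,:,1].astype(int)
print(g[165,155:212].tolist()); print(g[145:186,183].tolist())
print(ray(c,[[183,165],[166,165],[200.5,165],[183,154.5],[183,176]],.0645).round(4))
E
```

```text
[113, 112, 117, 113, 112, 117, 109, 100, 76, 70, 101, 113, 115, 112, 112, 113, 116, 114, 114, 116, 113, 112, 116, 119, 111, 112, 118, 117, 116, 116, 110, 114, 113, 114, 117, 114, 116, 116, 115, 116, 114, 116, 108, 94, 69, 35, 25, 37, 73, 104, 120, 114, 114, 119, 117, 117, 112]
[118, 113, 120, 114, 119, 111, 94, 54, 27, 35, 64, 93, 108, 116, 117, 116, 113, 114, 119, 112, 116, 117, 114, 114, 113, 114, 113, 111, 117, 103, 82, 59, 80, 105, 113, 110, 116, 114, 113, 116, 113]
[[ 0.4354 -0.3812  0.0645]
 [ 0.438  -0.3981  0.0645]
 [ 0.4326 -0.3639  0.0645]
 [ 0.4247 -0.3821  0.0645]
 [ 0.4468 -0.3804  0.0645]]
```

Emit:
play_rows(
  rows=[
    [[0,-0.6,0,0,0,0,0],[0,-0.8,0,0,0,0,0],[0,-0.8,0,0,0,0,0],[0,-0.38,0,0,0,0,0],[0,0,-0.3,0,0,0,0]],
  ],
  grip_force=10,
)

```text
clock: 29.45
tool_pos: [0.4357, -0.3817, 0.3759]
eef_rot: [-3.14, 0.001, -2.985]
contact_force: [0.1, 0.1, -0.8]
grip_width: 0.0505
grip_force: 0.0
```

Emit:
play_rows(
  rows=[
    [[0,0,-0.8,0,0,0,0],[0,0,-0.8,0,0,0,0],[0,0,-0.8,0,0,0,0],[0,0,-0.8,0,0,0,0],[0,0,-0.5,0,0,0,0]],
  ],
)

```text
clock: 29.95
tool_pos: [0.4351, -0.3786, 0.2615]
eef_rot: [3.137, -0.002, -2.984]
contact_force: [-0.1, 0.4, -0.4]
grip_width: 0.0101
grip_force: 0.0
```

Emit:
play_rows(
  rows=[
    [[0,0,-0.5,0,0,0,0],[0,0,-0.3,0,0,0,0],[0,0,-0.1,0,0,0,0],[0,0,0,0,0,0,0],[0,0,0,0,0,0,0]],
  ],
)

```text
clock: 30.45
tool_pos: [0.4357, -0.3808, 0.2378]
eef_rot: [-3.141, 0.001, -2.984]
contact_force: [0.4, 0.4, 0.2]
grip_width: 0.0006
grip_force: 0.0
```

Emit:
play_rows(
  rows=[
    [[0,0,-0.15,0,0,0,0],[0,0,-0.07,0,0,0,0],[0,0,0,0,0,0,0]],
  ],
)

```text
clock: 30.75
tool_pos: [0.4355, -0.3806, 0.2305]
eef_rot: [3.141, 0.0, -2.984]
contact_force: [0.4, -0.1, 2.5]
grip_width: 0.0003
grip_force: 0.7
```

Emit:
play_rows(
  rows=[
    [[0,0,-0.06,0,0,0,0],[0,0,0,0,0,0,0]],
  ],
)

```text
clock: 30.95
tool_pos: [0.4355, -0.3806, 0.2288]
eef_rot: [3.141, 0.0, -2.984]
contact_force: [-1.2, -0.1, 3.2]
grip_width: 0.0001
grip_force: 1.2
```

Emit:
play_rows(
  rows=[
    [[0,0,-0.05,0,0,0,0],[0,0,0,0,0,0,0]],
  ],
)

```text
clock: 31.15
tool_pos: [0.4355, -0.3806, 0.2273]
eef_rot: [3.141, 0.0, -2.984]
contact_force: [-0.5, -0.1, 3.3]
grip_width: 0.0011
grip_force: 1.8
```

Emit:
play_rows(
  rows=[
    [[0,0,-0.05,0,0,0,0],[0,0,0,0,0,0,0]],
  ],
)

```text
clock: 31.35
tool_pos: [0.4356, -0.3806, 0.2268]
eef_rot: [3.141, -0.0, -2.984]
contact_force: [-3.3, 2.9, 11.8]
grip_width: 0.0003
grip_force: 5.8
```

The key has bottomed: force rose to 12 N and z stopped. I'll hold briefly and then rise.

Emit:
play_rows(
  rows=[
    [[0,0,-0.01,0,0,0,0],[0,0,0,0,0,0,0],[0,0,0.1,0,0,0,0],[0,0,0.2,0,0,0,0],[0,0,0.5,0,0,0,0]],
  ],
)

```text
clock: 31.85
tool_pos: [0.4349, -0.3797, 0.2483]
eef_rot: [3.137, -0.002, -2.984]
contact_force: [0.4, 0.5, -0.4]
grip_width: 0.0004
grip_force: 0.0
```

Emit:
play_rows(
  rows=[
    [[-0.1,0,1,0,0,0,0],[-0.5,0,1,0,0,0,0],[-0.8,0.5,1,0,0,0,0],[-0.8,0.8,1,0,0,0,0],[-0.8,0.8,1,0,0,0,0]],
  ],
)

```text
clock: 32.35
tool_pos: [0.3444, -0.3165, 0.4008]
eef_rot: [3.14, -0.0, -2.985]
contact_force: [0.6, -0.0, 0.9]
grip_width: 0.0007
grip_force: 0.0
```

Emit:
play_rows(
  rows=[
    [[0,0,0.5,0,0,0,0],[0,0,0,0,0,0,0]],
  ],
)

```text
clock: 32.55
tool_pos: [0.3454, -0.3173, 0.4178]
eef_rot: [-3.137, 0.003, -2.984]
contact_force: [0.8, -0.1, -0.1]
grip_width: 0.0004
grip_force: 0.0
```

```bash
python3 c.py .098; python3 - <<'E'
import cv2,glob,os
f=sorted(glob.glob('pics/scene_*.png'),key=os.path.getmtime)[-1]
cv2.imwrite('pics/fin.png',cv2.resize(cv2.imread(f)[110:310,110:410],(780,520)))
E
```

```text
32.55 [ 0.34538037 -0.31731755  0.41781911] [-3.13670902e+00  2.62846532e-03 -2.98445486e+00] [ 0.82645584 -0.09928044 -0.13622551] [ 0.05630694  0.02331922 -0.02694178]
top ((0.5805178880691528, -0.3180088996887207), 0.047709349542856216) 565.0 (336, 139, 28, 28)
top ((0.5962971448898315, 0.07079945504665375), 0.05436679348349571) 518.5 (222, 138, 24, 24)
```

View pics/fin.png

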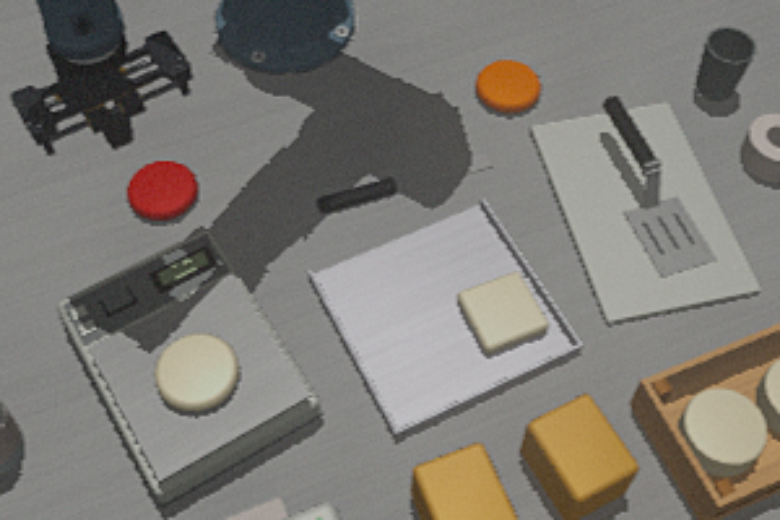

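The final picture shows the cheese flat on the pan at (197,372), the turner flat on the board at (660,200), and the square cheese and knife where they were. The arm is clear of everything, so I'll hand in.

```bash
python3 -c "
from rig import bot
print(bot.finish_job())"
```

```text
the job is handed in; nothing more can be done
None
```

The round cheese lies flat and wholly on the pan, the turner is back flat on the white board and released, the print key was pressed to its stop and released, and the job was handed in at about 33 s.

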